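Lap one stroke, then hold the block up for inspection

TASK

Take the lapping block out of its blue cradle by its black grip, set it flat on the spring-floated steel plate at the red-marked end, press the plate down about 7 mm (not to its stop) and, keeping it pressed all the way, sweep the block along the plate to the green-marked end. Then lift the block straight up, about 10 cm clear of the plate, and finish while still holding it there, level and motionless, so that its underside can be inspected; do not let go. Leave the weight, brown bottle, timer and dish stack alone.

Things in the scene. Friction and masses are not known exactly. Their poses are not given: they have to be found in the camera images.
- block_mid (a point): centre (half-way up) of the loose lapping block, 60 (x) x 70 (y) x 65 (z) mm, about 0.3 kg, z up: an aluminium and white ceramic foot 60 x 70 x 20 mm, on it a black upright grip, 56 mm long in x, 16 mm thick in y, from 20 to 65 mm above the block's underside. The underside lies 32.5 mm below this point. Starts lying in the blue cradle, its axes near the cradle's
- cradle: fixed shallow blue tray 88 (x) x 98 (y) mm, floor 5 mm thick, rim 12 mm high; origin at the centre of its underside, on the worktop
- station: fixed grey base of the lapping station, 116 (x) x 340 (y) x 18 mm, its long axis y is the direction of the sweep; at each end a raised pad (28.5 mm high, 126 to 166 mm from the centre along y) carries a coloured mark; origin at the centre of its underside, on the worktop
- plate_mid (a point): centre of the top of the floating steel plate, 90 (x) x 240 (y) x 12 mm, over the middle of the station, axes as the station's; unpressed its top is 50 mm above the worktop. It moves only straight down
- lap_plate (a joint): how far the plate is pressed down, m: 0 at rest, 0.016 at its stop. It starts to give at about 4.5 N (the block's own weight does not sink it) and takes 1 N more for each mm: about 11.5 N at 7 mm
- red_mark: red disc, 30 mm across, 4 mm high, on the station's raised pad at the end where the sweep starts, 146 mm from the station's centre; which end varies; origin at the centre of its underside. With the block's centre 71 mm from it, towards the station's centre, the block is at the red end of the plate
- green_mark: green disc, same size, at the opposite end, where the sweep finishes (block's centre again 71 mm from it)
- weight: metal check weight, 29 mm across, 50 mm high, origin at its underside; leave alone
- oil_bottle: small brown bottle with black cap, 35 mm across, 70 mm high, origin at its underside; leave alone
- lab_timer: white bench timer 47 x 66 x 57 mm, origin at its underside; leave alone
- dishes: stack of clear round dishes, 90 mm across, 61 mm high, origin at its underside; leave alone

How it is judged:
On the way, in this order (a step that is already met when the one before it is completed fails the run):
1. the held block lies flat at the red end and presses the plate down 3 to 12.5 mm (value of joint lap_plate between 0.003 and 0.0125 m and angle between block_mid's own z axis and vertical below 0.12 rad and contact force between block and the fingers above 0.5 N and x of block_mid in the frame of station between -0.03 and 0.03 m and horizontal distance between block_mid and red_mark below 0.091 m), for 0.2 s.
2. still pressing 3 to 12.5 mm, the block passes the middle of the plate (value of joint lap_plate between 0.003 and 0.0125 m and angle between block_mid's own z axis and vertical below 0.12 rad and contact force between block and the fingers above 0.5 N and x of block_mid in the frame of station between -0.03 and 0.03 m and horizontal distance between block_mid and plate_mid below 0.035 m), for 0.1 s.
3. still pressing 3 to 12.5 mm, the block reaches the green end (value of joint lap_plate between 0.003 and 0.0125 m and angle between block_mid's own z axis and vertical below 0.12 rad and contact force between block and the fingers above 0.5 N and x of block_mid in the frame of station between -0.03 and 0.03 m and horizontal distance between block_mid and green_mark below 0.091 m), for 0.1 s.
At the end, for the whole second after the job is handed in: Fingers hold the block in the air over the green end: underside 50 to 180 mm above the plate, centre within 140 mm of the green mark and 50 mm of the midline, level within 0.1 rad, under 0.02 m/s and 0.1 rad/s, touching neither station nor cradle; plate risen (under 2 mm) (z of block_mid in the frame of plate_mid between 0.0825 and 0.2125 m and horizontal distance between block_mid and green_mark below 0.14 m and x of block_mid in the frame of station between -0.05 and 0.05 m and angle between block_mid's own z axis and vertical below 0.1 rad and linear speed of block below 0.02 m/s and angular speed of block below 0.1 rad/s and contact force between block and the fingers above 1 N and contact force between block and station below 0.1 N and contact force between block and cradle below 0.1 N and value of joint lap_plate below 0.002 m); the arm keeps its last pose, push and grip.
It fails at once if the block slides over the middle of the plate without pressing it down by 1.5 mm (y of block_mid in the frame of station between -0.045 and 0.045 m and x of block_mid in the frame of station between -0.05 and 0.05 m and z of block_mid in the frame of plate_mid below 0.0405 m and value of joint lap_plate below 0.0015 m).
It fails at once if the plate is pressed to its stop (value of joint lap_plate above 0.0155 m).
It fails at once if a bystander is moved more than 20 mm (distance of any of weight, oil_bottle, lab_timer, dishes from where it was at the start of the episode above 0.02 m).
It fails at once if a bystander is tipped over (angle between any of weight, oil_bottle, lab_timer, dishes's own z axis and vertical above 0.3 rad).
It also fails if it takes over 50 s, if anything falls off the work surface, if the arm or the gripper's body presses on something with over 40 N, if the wrist force passes 120 N, or if a joint passes its speed limit or range.

ROBOT

A 6-joint arm with a two-finger parallel gripper is mounted at the origin on a cart in front of the work surface, level with it; the furniture and walls round the work are solid. World frame = base frame: x ahead of the robot, y to its left, z up, the work surface at z = 0. Lengths are in m, angles in rad, forces in N, time in s.
With the tool pointing down it reaches from about 0.325 to 0.85 m from the base axis. Payload 4.4 kg.
Tool frame: the origin (TCP) lies at the centre of the arm's flange, where the gripper is bolted on; the fingertips stand 199 mm ahead of it and the grasp point (between the pads) lies 180 mm ahead of it (arm.tcp_to_tips is the distance from the TCP to the fingertips, in m); z points along the fingers, x is the direction in which the jaws open and shut, and the axes are right-handed (so a half turn about z gives the same grasp; the last joint's range is limited). The gripper opens to 94 mm and grips with 3 to 60 N. Pads are 16 mm wide; open, the fingers measure 119 mm over their backs; the gripper's body (75 mm by 177 mm) begins 78 mm behind the grasp point.
Start: joints at [-1.369, 0.207, 1.542, -0, 1.393, -0.15], TCP at [0.199, -0.54, 0.405] pointing down, gripper open.
Joint ranges: [-2.73, 2.73], [-0.86, 2.22], [0.23, 2.46], [-1.11, 4.25], [0.08, 2.63], [-2.82, 2.82]. Speed limits (rad/s): [2.79, 2.79, 3.14, 3.14, 3.14, 3.14].

INTERFACE

Orientations are given as a unit quaternion [w, x, y, z].
In Python, from rig import monitor, viewer, workorder, arm gives the robot as it stands.
- The arm moves only by the shell command python3 -m inch 'ROWS'. ROWS is JSON, a list of rows, each a list of 5 numbers: the opening in per cent of the stroke, from 0 (shut) to 100 (fully open), then the shift along the world's x, y, z in m, then the turn about the world's z in degrees. In form: [[claw, dx, dy, dz, roll], ...]. A call has 1 to 5 rows; each row shifts and turns the commanded pose from where the row before left it; what a row does not reach is not made up. A row lasts 1/10 s, in which the tool goes at most 50 mm and 8.59 degrees, less where a joint would pass 70% of its speed; a pose out of reach is approached as far as the arm can. A call is refused whole if a number of a shift passes 0.05 or a number of a turn 8.59, either way. A call with a gripper value outside its range is refused whole. The fingers move at their own pace and stop on an object; the grip force is fixed at half the most. Time passes only in rows, so rows that do not move let the fingers close. It gives the time, the measured TCP pose, the force and the opening at its end, in the units of the state.
- monitor.state(): the state, without advancing time (a new reading comes with each control period).
- viewer.read_camera(name): name is "side" or "top" or "wrist"; returns (picture, depth): 400x640x3 uint8, blue, green, red; 400x640 float32, m along the optical axis (not along the pixel's ray), 0 where there is no reading.
- viewer.get_calibration(name): a dict with "fov_y" (degrees; the focal length in pixels is half the picture's height over the tangent of half this angle, whatever the lens; pixels are square), "cx", "cy" (the principal point, pixels), "rvec" (rotation vector, rad) and "tvec" (3), from world to camera coordinates, as OpenCV has them; the wrist camera has in their place "T_tool_cam" (4x4, takes a point from camera to tool coordinates, whose origin is the TCP and whose axes are the tool frame's). Camera axes: x right, y down, z forward; pixel columns grow to the right and rows downward; lengths in m; the calibration is good to about 2 mm. A picture is of the moment at which its call begins: read the wrist's pose just before it. get_calibration takes no time and is no camera call.
- workorder.hand_in(): hands the job in, once; it reports no verdict.
The state is a dict: "clock": time; "joint_pos": joint angles; "joint_velocities": joint speeds; "joint_torque": joint torques, N m; "tcp_pos": TCP position; "eef_rot": TCP orientation; "ft_force": force on the tool from outside, world axes, zero at the start; "torque": the same for the moment, N m; "gripper_width": finger opening in m.
Only numpy, scipy, OpenCV 4.12 (cv2) and the standard library are available. Lean on these libraries where they do the work, as an engineer would, in place of code of your own. Each camera call takes 0.05 s, during which the arm holds its last target. There are 200 camera calls.

## Working session

There is one attempt and no reset: what is moved stays moved. The work goes in short steps, Python scripts to look and compute and a shell command to move; the robot and the scene stay as the last step left them, time stands still between calls to the robot, and variables do not carry over. Pictures are saved under pics/ and viewed, on a budget of 10 in all, crops included, one or two more only if the job needs it, and the job is handed in when it is done.

```bash
mkdir -p pics
cat > h.py <<'E'
import numpy as np, cv2
from rig import monitor, viewer, workorder, arm
from scipy.spatial.transform import Rotation as R
def cloud(n):
    s=monitor.state(); c=viewer.get_calibration(n); im,d=viewer.read_camera(n)
    f=200/np.tan(np.radians(c['fov_y'])/2)
    v,u=np.mgrid[:400,:640]
    P=np.stack([(u-c['cx'])/f*d,(v-c['cy'])/f*d,d],-1)
    if 'rvec' in c:
        r=R.from_rotvec(np.ravel(c['rvec'])).as_matrix(); W=(P-np.ravel(c['tvec']))@r
    else:
        T=np.array(c['T_tool_cam']); q=np.array(s['eef_rot']); r=R.from_quat(q[[1,2,3,0]]).as_matrix()
        W=(P@T[:3,:3].T+T[:3,3])@r.T+np.array(s['tcp_pos'])
    W[d==0]=np.nan
    return im,W
E
python3 - <<'E'
from h import *
for n in('top','side'):
    im,W=cloud(n); cv2.imwrite(f'pics/{n}.png',im); np.save(n,W)
    h=cv2.cvtColor(im,cv2.COLOR_BGR2HSV); H,S,V=cv2.split(h)
    for k,m in dict(red=((H<8)|(H>172))&(S>150),green=(H>45)&(H<80)&(S>110),blue=(H>98)&(H<125)&(S>120)).items():
        m=m&(V>50)&(np.abs(W[...,2])<.1)
        v,u=np.nonzero(m)
        if len(u): print(n,k,len(u),u.mean(),v.mean(),np.nanmedian(W[m],0),np.nanpercentile(W[m],[2,98],axis=0))
print(monitor.state())
E
```

```text
top red 110 259.3727272727273 130.94545454545454 [0.79992753 0.19363941 0.04991423] [[0.49183592 0.12333707 0.03060561]
 [0.83730337 0.27646063 0.05482106]]
top green 39 325.5897435897436 201.84615384615384 [ 0.47980311 -0.02552339  0.0336898 ] [[ 0.46741915 -0.03930343  0.02842835]
 [ 0.52986867 -0.01292194  0.03721757]]
top blue 289 386.6089965397924 214.98615916955018 [ 0.44708858 -0.23609015  0.00764939] [[ 0.39930927 -0.30064712  0.00120938]
 [ 0.5156477  -0.16700282  0.02370465]]
side red 374 239.55347593582889 206.07754010695186 [0.78924397 0.18199438 0.05212867] [[0.48659172 0.11933038 0.02719176]
 [0.83167999 0.2754563  0.05726037]]
side green 25 339.6 195.08 [ 0.47901994 -0.02499353  0.03531449] [[ 0.46696012 -0.04324748  0.0305584 ]
 [ 0.57149071 -0.01566379  0.04294362]]
side blue 134 376.94029850746267 170.19402985074626 [ 0.43370889 -0.22071879  0.00979265] [[ 0.39725079 -0.29389049  0.00266743]
 [ 0.48774579 -0.19444663  0.01802784]]
{'clock': 0.1, 'joint_pos': array([-1.36848202e+00,  2.07372431e-01,  1.54277069e+00, -9.04544904e-06,
        1.39347968e+00, -1.50480087e-01]), 'joint_velocities': array([-0.00010625, -0.00203158, -0.00296862,  0.00077346,  0.00044146,
        0.00036495]), 'joint_torque': array([ 9.23624393e-04, -3.71858490e+01, -2.82292289e+01,  7.02596270e-02,
        3.11347155e-02, -5.00675810e-05]), 'tcp_pos': array([ 0.19861112, -0.53928128,  0.40360428]), 'eef_rot': array([-6.95694354e-04,  8.20219960e-01, -5.72047364e-01, -7.39187451e-04]), 'ft_force': array([-0.11470146, -1.15756356,  0.01189601]), 'torque': array([0.06741958, 0.01040853, 0.02104864]), 'gripper_width': 0.09384399523218538}
```

View pics/top.png

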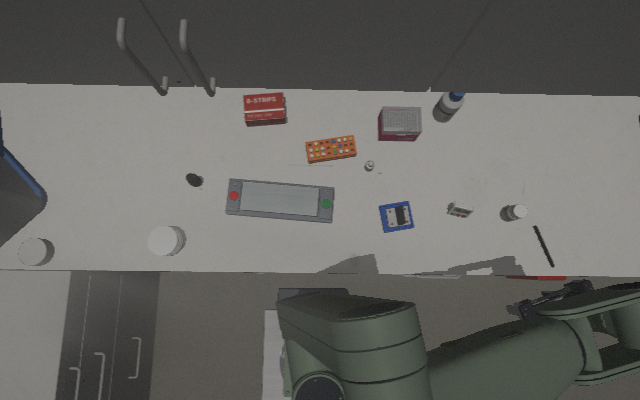

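View pics/side.png

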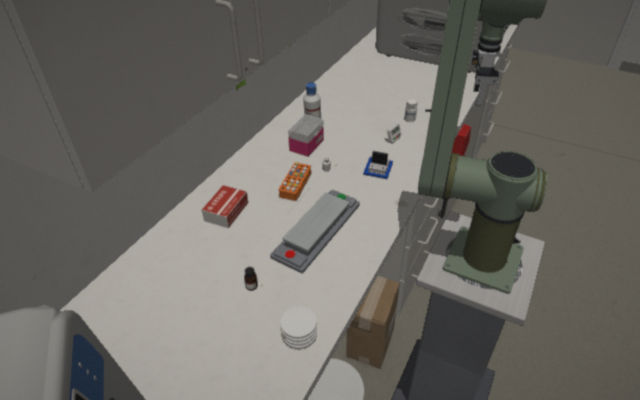

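The top view shows the station with red at (234,196) and green at (326,204). The cradle with the block is at (396,216), the timer at (460,210), the weight at (369,166), the bottle at (194,180) and the dishes at (165,240). The side view agrees.

Run:
```python
from h import *
W=np.load('top.npy'); im=cv2.imread('pics/top.png')
H,S,V=cv2.split(cv2.cvtColor(im,cv2.COLOR_BGR2HSV))
box=lambda u0,u1,v0,v1:(lambda m:(m.__setitem__((slice(v0,v1),slice(u0,u1)),True),m)[1])(np.zeros((400,640),bool))
def rep(k,m): print(k,m.sum(),np.nanmean(W[m],0).round(4))
rep('red',box(226,243,188,205)&((H<8)|(H>172))&(S>120)); rep('green',box(318,335,196,212)&(H>45)&(H<80)&(S>90))
def rect(k,m):
    p=W[m];p=p[~np.isnan(p[:,0])]; print(k,len(p),cv2.minAreaRect(p[:,:2].astype('f4')*1000),p[:,2].min().round(3),p[:,2].max().round(3))
rect('plate',box(220,340,175,225)&(W[...,2]>.044)&(W[...,2]<.056))
rect('cradle',box(372,420,195,240)&(H>98)&(H<125)&(S>120)&(W[...,2]<.02))
rect('grip',box(372,420,195,240)&(W[...,2]>.05))
rect('foot',box(372,420,195,240)&(W[...,2]>.018)&(W[...,2]<.035)&(S<100))
for k,b in dict(weight=(362,377,158,173),timer=(445,476,200,220)).items(): rect(k,box(*b)&(W[...,2]>.02))
big=cv2.resize(im[180:250,350:430],None,fx=6,fy=6,interpolation=cv2.INTER_CUBIC);cv2.imwrite('pics/c.png',big)
```

```text
red 58 [0.5004 0.2657 0.0332]
green 58 [ 0.4795 -0.0247  0.0331]
plate 2189 ((489.8901672363281, 119.99845886230469), (240.27207946777344, 90.70036315917969), 85.94170379638672) 0.044 0.056
cradle 283 ((444.2424011230469, -251.2724609375), (86.7376708984375, 94.45909881591797), 10.504732131958008) -0.001 0.017
grip 120 ((441.6576843261719, -255.29739379882812), (54.17534255981445, 17.260560989379883), 10.021379470825195) 0.051 0.075
foot 280 ((442.4859924316406, -254.90455627441406), (59.84683609008789, 69.87705993652344), 9.479058265686035) 0.019 0.033
weight 68 ((605.042236328125, -165.83599853515625), (27.65308380126953, 23.352519989013672), 72.65685272216797) 0.021 0.053
timer 259 ((466.0131530761719, -451.85101318359375), (65.65299224853516, 33.374202728271484), 76.60709381103516) 0.02 0.062
```

View pics/c.png

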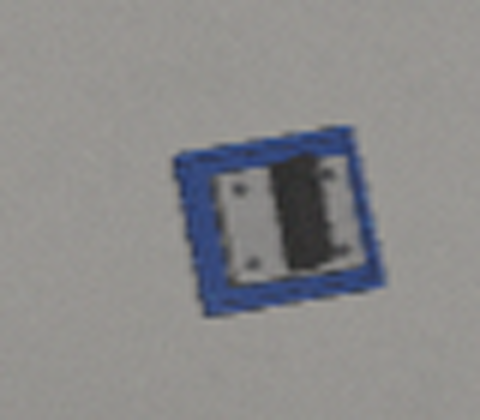

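Block centre is about (0.442, -0.255) with yaw +10°. The station's yaw is -4.1°, with the red end at +y. Moving above the block.

```bash
python3 -m inch '[[100,0.024,0.028,0,-2],[100,0.024,0.028,0,-2],[100,0.024,0.028,0,-2],[100,0.024,0.028,0,-2],[100,0.024,0.028,0,-2.2]]'; python3 -m inch '[[100,0.024,0.028,-0.02,0],[100,0.024,0.028,-0.02,0],[100,0.024,0.028,-0.02,0],[100,0.024,0.028,-0.02,0],[100,0.027,0.033,0,0]]'; python3 -m inch '[[100,0,0,0,0],[100,0,0,0,0]]'
python3 - <<'E'
from h import *
im,W=cloud('wrist'); cv2.imwrite('pics/w1.png',im); s=monitor.state()
print(s['tcp_pos'],R.from_quat(np.array(s['eef_rot'])[[1,2,3,0]]).as_matrix().round(3))
near=np.hypot(W[...,0]-.442,W[...,1]+.255)<.06
V=im.max(2)
for k,m in dict(grip=near&(W[...,2]>.055)&(W[...,2]<.085),foot=near&(W[...,2]>.018)&(W[...,2]<.032)).items():
    p=W[m]; print(k,len(p), len(p) and (cv2.minAreaRect(p[:,:2].astype('f4')*1000),np.median(p[:,2])))
E
```

```text
clock: 0.6
tcp_pos: [0.3193, -0.3982, 0.4041]
eef_rot: [-0.0, 0.766, -0.643, -0.0]
ft_force: [1.3, -0.4, -0.4]
gripper_width: 0.094
clock: 1.1
tcp_pos: [0.441, -0.2526, 0.321]
eef_rot: [0.0, 0.766, -0.643, -0.004]
ft_force: [0.2, 0.5, -0.4]
gripper_width: 0.094
clock: 1.3
tcp_pos: [0.442, -0.2538, 0.3243]
eef_rot: [0.0, 0.767, -0.642, -0.0]
ft_force: [-0.8, -0.7, 0.7]
gripper_width: 0.094
[ 0.44157018 -0.25467058  0.32454185] [[ 0.175 -0.985 -0.001]
 [-0.985 -0.175 -0.   ]
 [ 0.     0.001 -1.   ]]
grip 1517 (((440.6399230957031, -256.4034118652344), (55.2999153137207, 15.94252872467041), 9.628837585449219), np.float64(0.06990404694581165))
foot 3901 (((440.0685729980469, -256.35791015625), (60.41777420043945, 70.3022689819336), 9.547005653381348), np.float64(0.02515682407832276))
```

View pics/w1.png

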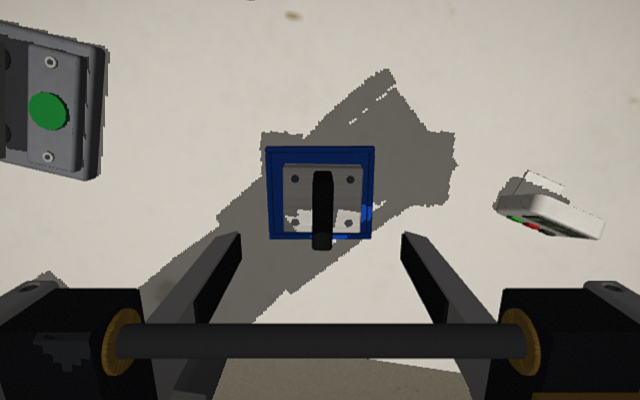

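The wrist view shows the grip at (322,210), centred between the jaws and square to them, about 1 mm off. Descending and gripping.

```bash
python3 -m inch '[[100,-0.001,-0.001,-0.04,0],[100,0,0,-0.035,0],[100,0,0,-0.022,0],[100,0,0,0,0],[100,0,0,0,0]]' && python3 -m inch '[[0,0,0,0,0],[0,0,0,0,0],[0,0,0,0,0],[0,0,0,0,0],[0,0,0,0,0]]'; python3 -m inch '[[0,0,0,0,0],[0,0,0,0,0],[0,0,0,0,0],[0,0,0,0,0]]'
```

```text
clock: 1.85
tcp_pos: [0.4403, -0.2568, 0.228]
eef_rot: [0.0, 0.766, -0.643, 0.0]
ft_force: [-0.6, -0.7, 0.3]
gripper_width: 0.0942
clock: 2.35
tcp_pos: [0.4408, -0.2556, 0.228]
eef_rot: [0.0, 0.766, -0.643, 0.0]
ft_force: [0.4, -0.3, -1.0]
gripper_width: 0.0572
clock: 2.75
tcp_pos: [0.4407, -0.2555, 0.2276]
eef_rot: [0.0, 0.766, -0.643, -0.0]
ft_force: [0.3, -0.7, 0.8]
gripper_width: 0.0253
```

```bash
python3 -m inch '[[0,0,0,0,0],[0,0,0,0,0],[0,0,0,0,0],[0,0,0,0,0]]'; python3 -m inch '[[0,0,0,0.02,0],[0,0,0,0.03,0],[0,0,0,0.04,0],[0,0,0,0.03,0],[0,0,0,0,0]]'; python3 -m inch '[[0,0,0,0,0],[0,0,0,0,0]]'
python3 - <<'E'
from h import *
im,W=cloud('wrist'); cv2.imwrite('pics/w2.png',im); s=monitor.state(); print(s['tcp_pos'],s['ft_force'],s['gripper_width'])
near=np.hypot(W[...,0]-.4407,W[...,1]+.2555)<.06
m=near&(abs(W[...,2]-.145)<.012); p=W[m]
print(len(p),cv2.minAreaRect(p[:,:2].astype('f4')*1000),np.median(p[:,2]))
A=np.c_[p[:,:2]-p[:,:2].mean(0),np.ones(len(p))]; print('slope',np.linalg.lstsq(A,p[:,2],rcond=None)[0])
E
```

```text
clock: 3.15
tcp_pos: [0.4406, -0.2555, 0.2276]
eef_rot: [-0.0, 0.766, -0.643, -0.0]
ft_force: [-0.2, 0.9, 0.1]
gripper_width: 0.0157
clock: 3.65
tcp_pos: [0.442, -0.2567, 0.3521]
eef_rot: [0.0, 0.766, -0.643, 0.005]
ft_force: [-0.3, -0.9, -2.4]
gripper_width: 0.0155
clock: 3.85
tcp_pos: [0.4398, -0.2549, 0.345]
eef_rot: [0.0, 0.766, -0.643, -0.003]
ft_force: [-0.6, 0.6, -3.5]
gripper_width: 0.0157
[ 0.4397698  -0.25490745  0.34482557] [-0.64056472  0.81273393 -2.88554924] 0.01610454109785601
5801 ((438.8935852050781, -255.27371215820312), (59.929771423339844, 70.30304718017578), 9.795036315917969) 0.14248936037522114
slope [-0.01945722 -0.00034795  0.1426782 ]
```

View pics/w2.png

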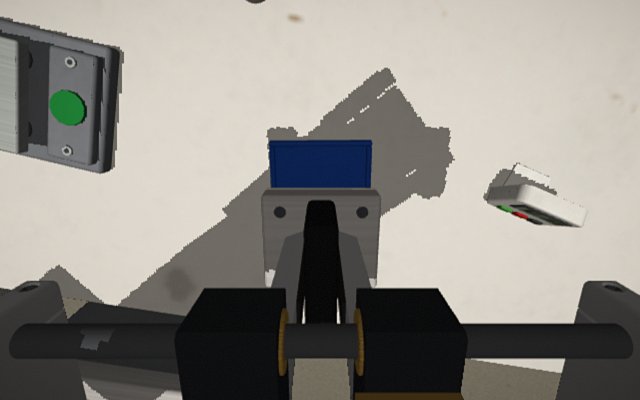

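The block is held firmly (foot at (320,240) in the wrist view, level within 0.02 rad). Moving over the red end.

```bash
python3 -m inch '[[0,0.002,0.015,0,-1],[0,0.004,0.03,0,-1],[0,0.004,0.035,0,-1],[0,0.004,0.035,0,-1],[0,0.004,0.035,0,-1]]'; python3 -m inch '[[0,0.004,0.035,0,-1],[0,0.004,0.035,0,-1],[0,0.004,0.035,0,-1],[0,0.004,0.035,0,-1],[0,0.004,0.035,0,-1]]'; python3 -m inch '[[0,0.004,0.035,0,-1],[0,0.004,0.035,0,-1],[0,0.005,0.03,0,-1],[0,0.003,0.02,0,-1],[0,0.001,0.005,0,0]]';python3 -m inch '[[0,0,0,0,0],[0,0,0,0,0],[0,0,0,0,0]]'
python3 - <<'E'
from h import *
im,W=cloud('top'); cv2.imwrite('pics/t2.png',im)
im,W=cloud('wrist'); cv2.imwrite('pics/w3.png',im); s=monitor.state(); t=s['tcp_pos'];print(t,s['ft_force'],s['gripper_width'])
near=np.hypot(W[...,0]-t[0],W[...,1]-t[1])<.055
p=W[near&(abs(W[...,2]-.1425)<.008)]
print('foot',len(p),cv2.minAreaRect(p[:,:2].astype('f4')*1000),np.median(p[:,2]))
A=np.c_[p[:,:2]-p[:,:2].mean(0),np.ones(len(p))]; print('slope',np.linalg.lstsq(A,p[:,2],rcond=None)[0])
H,S,V=cv2.split(cv2.cvtColor(im,cv2.COLOR_BGR2HSV))
for k,m in dict(red=((H<8)|(H>172))&(S>130),green=(H>45)&(H<80)&(S>90)).items():
    m=m&(abs(W[...,2]-.033)<.008); print(k,m.sum(),np.nanmean(W[m],0) if m.any() else 0)
q=W[(abs(W[...,2]-.05)<.006)]; print('plate',len(q),np.median(q[:,2]),cv2.minAreaRect(q[:,:2].astype('f4')*1000))
E
```

```text
clock: 4.4
tcp_pos: [0.4579, -0.1041, 0.3454]
eef_rot: [0.001, 0.737, -0.676, -0.002]
ft_force: [0.7, -0.2, -3.1]
gripper_width: 0.0155
clock: 4.9
tcp_pos: [0.4779, 0.0709, 0.3455]
eef_rot: [-0.001, -0.707, 0.707, 0.001]
ft_force: [1.2, -0.5, -2.7]
gripper_width: 0.016
clock: 5.4
tcp_pos: [0.495, 0.1961, 0.3454]
eef_rot: [-0.002, -0.683, 0.73, 0.001]
ft_force: [0.3, -0.5, -2.7]
gripper_width: 0.0156
clock: 5.7
tcp_pos: [0.4956, 0.1933, 0.3472]
eef_rot: [-0.001, -0.682, 0.732, 0.0]
ft_force: [-0.1, -0.1, -3.4]
gripper_width: 0.0158
[0.49568051 0.1934413  0.34756013] [-1.0479762  -1.1791264  -3.02190733] 0.015584176816964853
foot 5538 ((495.62841796875, 192.13705444335938), (70.16492462158203, 59.69284439086914), 85.595458984375) 0.14481816033483497
slope [-0.03297508  0.00177314  0.14446012]
red 849 [0.50366689 0.2752419  0.03264331]
green 778 [ 0.47771398 -0.02593498  0.03277722]
plate 20802 0.050227313185712635 ((494.3194885253906, 216.2523651123047), (225.66415405273438, 516.2549438476562), 15.091272354125977)
```

View pics/w3.png

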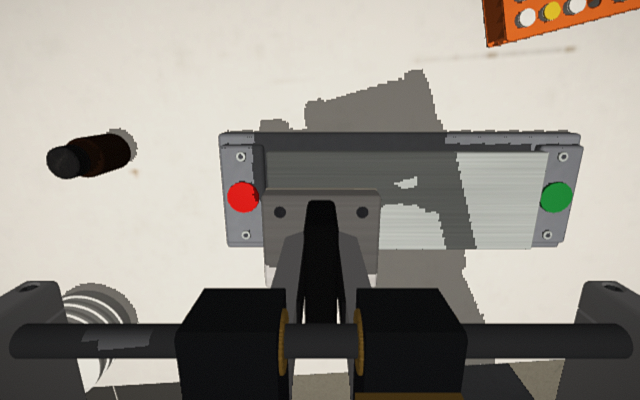

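Foot edge is next to the red disc at (243,197) and the foot lines up with the plate. Lowering to about 3 mm above it, then in small steps by force.

```bash
python3 -m inch '[[0,0,0,-0.02,0],[0,0,0,-0.025,0],[0,0,0,-0.02,0],[0,0,0,-0.007,0],[0,0,0,0,0]]'; python3 -m inch '[[0,0,0,0,0],[0,0,0,0,0],[0,0,0,0,0]]'; python3 -m inch '[[0,0,0,-0.002,0],[0,0,0,-0.002,0],[0,0,0,0,0],[0,0,0,0,0],[0,0,0,0,0]]'
```

```text
clock: 6.3
tcp_pos: [0.4952, 0.1939, 0.2747]
eef_rot: [-0.001, -0.682, 0.732, 0.001]
ft_force: [-0.1, -0.2, -1.7]
gripper_width: 0.0157
clock: 6.6
tcp_pos: [0.4962, 0.1945, 0.2769]
eef_rot: [0.001, -0.682, 0.731, -0.001]
ft_force: [-0.0, -0.5, -2.7]
gripper_width: 0.0157
clock: 7.1
tcp_pos: [0.496, 0.1945, 0.2723]
eef_rot: [0.0, -0.682, 0.731, -0.0]
ft_force: [-0.1, 1.0, 2.9]
gripper_width: 0.0159
```

```bash
python3 -m inch '[[0,0,0,-0.002,0],[0,0,0,-0.002,0],[0,0,0,0,0],[0,0,0,0,0]]'; python3 -m inch '[[0,0,0,-0.002,0],[0,0,0,0,0],[0,0,0,0,0],[0,0,0,0,0]]'
python3 - <<'E'
from h import *
F=[]
for i in range(3):
    im,W=cloud('wrist'); s=monitor.state(); F.append(s['ft_force'])
print(s['tcp_pos'],np.mean(F,0),s['gripper_width'])
t=s['tcp_pos']; c=np.array([.4900,.1203]);u=np.array([.0712,.9975]);n=np.array([.9975,-.0712])
d=W[...,:2]-c; a=d@u;b=d@n
m=(a<.03)&(a>-.11)&(abs(b)<.04)&(abs(W[...,2]-.045)<.02); print('plate z',m.sum(),np.median(W[m][:,2]))
m=(abs(a)>.13)&(abs(a)<.16)&(abs(b)<.04)&(abs(W[...,2]-.03)<.01); print('pad z (28.5)',m.sum(),np.median(W[m][:,2]))
p=W[(np.hypot(W[...,0]-t[0],W[...,1]-t[1])<.055)&(abs(W[...,2]-.064)<.009)]
print('foot',len(p),cv2.minAreaRect(p[:,:2].astype('f4')*1000),np.median(p[:,2]))
A=np.c_[p[:,:2]-p[:,:2].mean(0),np.ones(len(p))]; print('slope',np.linalg.lstsq(A,p[:,2],rcond=None)[0])
E
```

```text
clock: 7.5
tcp_pos: [0.496, 0.1945, 0.2683]
eef_rot: [0.0, -0.682, 0.731, -0.0]
ft_force: [-0.3, -0.4, 6.2]
gripper_width: 0.0161
clock: 7.9
tcp_pos: [0.496, 0.1945, 0.2667]
eef_rot: [0.0, -0.682, 0.731, -0.0]
ft_force: [-1.9, 0.1, 8.5]
gripper_width: 0.0159
[0.49601593 0.19452931 0.26668966] [-1.68324641 -0.37543936  8.02168899] 0.016071871237624314
plate z 24177 0.04435000818250323
pad z (28.5) 6976 0.02913990300369447
foot 5579 ((496.1277160644531, 193.42327880859375), (70.22583770751953, 59.90504455566406), 85.92985534667969) 0.06413195994565443
slope [-0.02569091  0.00080553  0.0638945 ]
```

Plate is pressed about 6.5 mm (depth and force agree), and the block is level and aligned. Sweeping towards green.

```bash
python3 -m inch '[[0,-0.0004,-0.005,0,0],[0,-0.0007,-0.01,0,0],[0,-0.0007,-0.01,0,0],[0,-0.0007,-0.01,0,0]]'; python3 -m inch '[[0,0,0,0,0],[0,0,0,0,0]]'; python3 -m inch '[[0,-0.0007,-0.01,0,0],[0,-0.0007,-0.01,0,0],[0,-0.0007,-0.01,0,0],[0,-0.0007,-0.01,0,0]]';  python3 -m inch '[[0,0,0,0,0],[0,0,0,0,0]]'
python3 - <<'E'
from h import *
im,W=cloud('wrist'); s=monitor.state()
cv2.imwrite('pics/w4.png',im)
t=s['tcp_pos']; c=np.array([.4900,.1203]);u=np.array([.0712,.9975]);n=np.array([.9975,-.0712])
d=W[...,:2]-c; a=d@u;b=d@n
e=(t[:2]-c);print(t,'along',e@u,'across',e@n,s['ft_force'])
m=(a<-.05)&(a>-.11)&(abs(b)<.04)&(abs(W[...,2]-.045)<.02); print('plate z',m.sum(),np.median(W[m][:,2]))
p=W[(np.hypot(W[...,0]-t[0],W[...,1]-t[1])<.055)&(abs(W[...,2]-.064)<.009)]
print('foot',len(p),cv2.minAreaRect(p[:,:2].astype('f4')*1000),np.median(p[:,2]))
A=np.c_[p[:,:2]-p[:,:2].mean(0),np.ones(len(p))]; print('slope',np.linalg.lstsq(A,p[:,2],rcond=None)[0])
E
```

```text
clock: 8.45
tcp_pos: [0.4946, 0.1605, 0.2676]
eef_rot: [0.004, -0.682, 0.732, -0.0]
ft_force: [0.9, 5.7, 5.8]
gripper_width: 0.0161
clock: 8.65
tcp_pos: [0.4946, 0.1597, 0.2674]
eef_rot: [0.003, -0.682, 0.732, -0.001]
ft_force: [1.2, 0.4, 6.1]
gripper_width: 0.016
clock: 9.05
tcp_pos: [0.4919, 0.1203, 0.2675]
eef_rot: [0.004, -0.682, 0.732, -0.001]
ft_force: [0.6, 5.9, 6.0]
gripper_width: 0.0161
clock: 9.25
tcp_pos: [0.4919, 0.1195, 0.2674]
eef_rot: [0.002, -0.682, 0.732, -0.001]
ft_force: [1.3, 0.8, 6.3]
gripper_width: 0.0159
[0.4918727  0.11959545 0.26737525] along -0.0005694528163868078 across 0.0019181790178024723 [0.68170043 0.72103644 6.52073316]
plate z 10252 0.0449507054980396
foot 5580 ((493.0210876464844, 118.63597869873047), (70.35397338867188, 59.67949676513672), 85.79792785644531) 0.06489926957787506
slope [-0.02448351  0.00238406  0.06463304]
```

At the middle, still pressed about 5.7 mm. Continuing with a slight extra push.

```bash
python3 -m inch '[[0,-0.0008,-0.01,-0.0008,0],[0,-0.0008,-0.01,0,0],[0,-0.0008,-0.01,0,0],[0,-0.0008,-0.01,0,0]]'; python3 -m inch '[[0,-0.0008,-0.01,0,0],[0,-0.0008,-0.01,0,0],[0,-0.0008,-0.01,0,0],[0,-0.0004,-0.005,0,0]]';  python3 -m inch '[[0,0,0,0,0],[0,0,0,0,0],[0,0,0,0,0],[0,0,0,0,0]]'
python3 - <<'E'
from h import *
im,W=cloud('wrist'); s=monitor.state()
cv2.imwrite('pics/w5.png',im)
t=s['tcp_pos']; c=np.array([.4900,.1203]);u=np.array([.0712,.9975]);n=np.array([.9975,-.0712])
d=W[...,:2]-c; a=d@u;b=d@n
e=(t[:2]-c);print(t,'along',e@u,'across',e@n,s['ft_force'])
m=(a>0)&(a<.11)&(abs(b)<.04)&(abs(W[...,2]-.045)<.02); print('plate z',m.sum(),np.median(W[m][:,2]))
p=W[(np.hypot(W[...,0]-t[0],W[...,1]-t[1])<.055)&(abs(W[...,2]-.064)<.009)]
print('foot',len(p),cv2.minAreaRect(p[:,:2].astype('f4')*1000),np.median(p[:,2]))
H,S,V=cv2.split(cv2.cvtColor(im,cv2.COLOR_BGR2HSV))
m=(H>45)&(H<80)&(S>90)&(abs(W[...,2]-.033)<.008)&(np.hypot(W[...,0]-.48,W[...,1]+.025)<.05); print('green',m.sum(),np.nanmean(W[m],0) if m.any() else 0)
E
```

```text
clock: 9.7
tcp_pos: [0.4888, 0.0803, 0.2668]
eef_rot: [0.004, -0.682, 0.732, -0.001]
ft_force: [1.6, 6.2, 7.8]
gripper_width: 0.0159
clock: 10.1
tcp_pos: [0.4859, 0.0449, 0.2667]
eef_rot: [0.003, -0.681, 0.732, -0.001]
ft_force: [1.4, 6.2, 7.4]
gripper_width: 0.0156
clock: 10.5
tcp_pos: [0.4859, 0.0448, 0.2666]
eef_rot: [0.003, -0.682, 0.732, -0.001]
ft_force: [1.3, 3.2, 8.5]
gripper_width: 0.0159
[0.48591231 0.04480318 0.26662424] along -0.0755991189187627 across 0.0012979044222702915 [1.08976574 2.9229758  8.10615847]
plate z 18847 0.04403386241434801
foot 5591 ((487.1335754394531, 43.9162483215332), (70.30839538574219, 59.8587532043457), 85.61194610595703) 0.06413923057347976
green 1355 [ 0.47793425 -0.02612753  0.03258958]
```

View pics/w5.png

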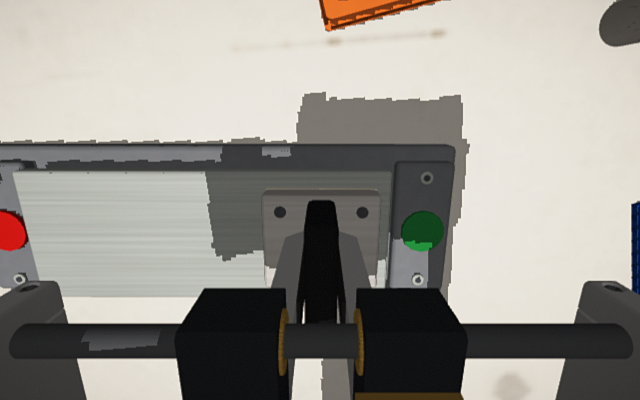

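The foot sits at the green end beside the disc at (422,231), about 70 mm centre to centre, still pressed about 6.3 mm. Lifting straight up.

```bash
python3 -m inch '[[0,0,0,0.01,0],[0,0,0,0.02,0],[0,0,0,0.025,0],[0,0,0,0.025,0],[0,0,0,0.018,0]]'; python3 -m inch '[[0,0,0,0.009,0],[0,0,0,0,0],[0,0,0,0,0],[0,0,0,0,0],[0,0,0,0,0]]';  python3 -m inch '[[0,0,0,0,0],[0,0,0,0,0],[0,0,0,0,0],[0,0,0,0,0],[0,0,0,0,0]]'
python3 - <<'E'
from h import *
im,_=cloud('side'); cv2.imwrite('pics/s2.png',cv2.resize(im[120:270,240:440],None,fx=4,fy=4))
im,W=cloud('wrist'); s=monitor.state()
t=s['tcp_pos']; c=np.array([.4900,.1203]);u=np.array([.0712,.9975]);n=np.array([.9975,-.0712])
d=W[...,:2]-c; a=d@u;b=d@n
print(t,s['ft_force'],s['gripper_width'],np.abs(s['joint_velocities']).max())
m=(a>0)&(a<.11)&(abs(b)<.04)&(abs(W[...,2]-.045)<.02); print('plate z',m.sum(),np.median(W[m][:,2]))
z=t[2]-.2025
p=W[(np.hypot(W[...,0]-t[0],W[...,1]-t[1])<.055)&(abs(W[...,2]-z)<.009)]
print('foot',len(p),cv2.minAreaRect(p[:,:2].astype('f4')*1000),np.median(p[:,2]))
A=np.c_[p[:,:2]-p[:,:2].mean(0),np.ones(len(p))]; print('slope',np.linalg.lstsq(A,p[:,2],rcond=None)[0])
E
```

```text
clock: 11.05
tcp_pos: [0.4839, 0.0443, 0.3634]
eef_rot: [-0.0, -0.682, 0.731, 0.0]
ft_force: [0.6, -0.4, -2.7]
gripper_width: 0.0157
clock: 11.55
tcp_pos: [0.4839, 0.0444, 0.3705]
eef_rot: [-0.001, -0.682, 0.731, 0.001]
ft_force: [-0.5, 0.0, -3.2]
gripper_width: 0.0159
clock: 12.05
tcp_pos: [0.4844, 0.0444, 0.3719]
eef_rot: [0.0, -0.682, 0.731, -0.0]
ft_force: [0.4, 0.1, -2.5]
gripper_width: 0.0159
[0.4843761  0.04440775 0.37191256] [-0.84474477 -0.05108598 -2.69545118] 0.01561386840863716 0.001989495030602961
plate z 9453 0.050059619936138944
foot 5601 ((484.4825439453125, 43.351890563964844), (70.06696319580078, 59.783565521240234), 85.7026138305664) 0.1693422982017178
slope [-0.02421149  0.00077639  0.16915022]
```

View pics/s2.png

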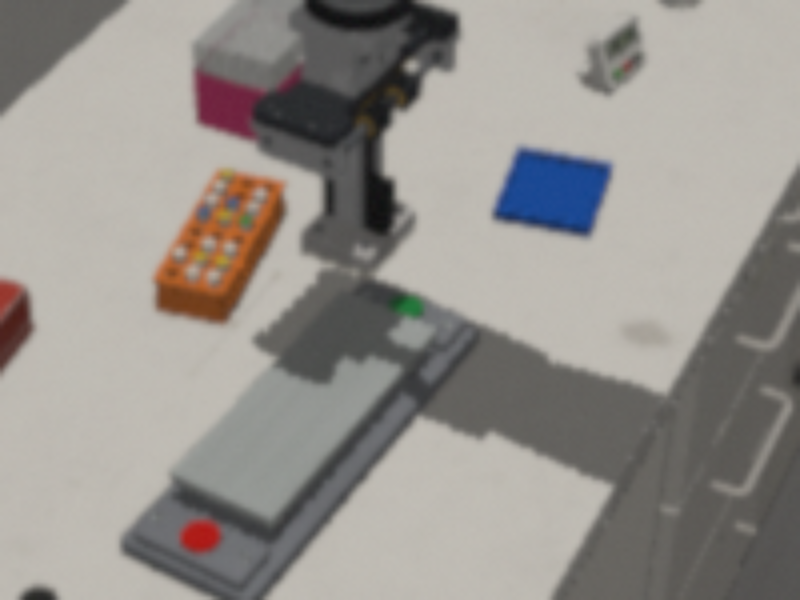

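The side crop shows the block held above the green end (foot at (355,240), green disc at (408,306)), with the plate risen. It is level and still, so I am handing in.

```bash
python3 -c "
from rig import workorder; print(workorder.hand_in())"
```

```text
the job is handed in; nothing more can be done
None
```

I finished the lapping pass and handed the job in at about 12 s of the 50 s allowed. The arm is still holding the block above the green end. `hand_in()` gives no verdict, so what follows is from my own measurements.

- **Press and sweep:** The plate was down about 6.5 mm at the red end, 5.7 mm at the middle and 6.3 mm at the green end. These come from wrist-camera depth, and the force readings agreed to within about 1 mm. At the green end the block's centre was about 70 mm from the mark and about 1 mm off the midline.
- **Final hold:** The underside is about 99 mm above the plate, and the plate is back up at 50 mm. The gripper opening is 15.6 mm and the joints are essentially still.
- **Bystanders:** The arm's path stayed well clear of all four, and I saw no contact, but I did not re-measure their positions at the end.

Two checks disagreed slightly:
- **Tilt:** The wrist depth showed a steady tilt of about 0.025 rad in the block, even when it was pressed flat. That is probably calibration error, and it is within the 0.1 rad limit.
- **Red mark:** One wrist reading of the red mark was about 10 mm off the top camera's. The brown bottle in view probably skewed it, so I used the top-camera value.

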